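# Pack the thread-check kit on the cylinder inspection bench

## Task

Pack the thread-check kit into the grey tray: stand the hexagonal-headed plug head down in the round well, lay the unbroken collar flat over the post, and lay the notched block flat in the rectangular slot. Set each part down rather than dropping it, and leave the square-headed plug, the split collar and the stepped block where they are.

Things in the scene. Friction and masses are not known exactly. Their poses are not given: they have to be found in the camera images.
- tray: fixed low grey kit tray, 320 mm (its x) by 130 mm (its y), rim 22 mm high, walls and floor 5 mm, open above. Origin: centre of its underside on the bench. Holds three nests in a row along its x, 95 mm apart, in any order; it lies turned up to 15 degrees
- well: nest for the hexagonal plug: a round grey wall, inner diameter 70 mm, outer 80 mm, rising 14 mm above the plate. Fixed in the tray, its frame turned as the tray's. Black base plate 92 x 112 x 4 mm; origin: centre of the plate's underside, 5 mm above the bench; parts rest on the plate's top, 4 mm above the origin. 
- post: nest for the collar: one upright grey round post, diameter 18 mm, rising 34 mm above the plate. Fixed in the tray, its frame turned as the tray's. Black base plate 92 x 112 x 4 mm; origin: centre of the plate's underside, 5 mm above the bench; parts rest on the plate's top, 4 mm above the origin. 
- slot: nest for the notched block: a low rectangular grey frame, inside 50 mm (its x) by 100 mm (its y, across the tray), walls 4 mm thick rising 8 mm above the plate. Fixed in the tray, its frame turned as the tray's. Black base plate 92 x 112 x 4 mm; origin: centre of the plate's underside, 5 mm above the bench; parts rest on the plate's top, 4 mm above the origin. 
- hex_plug: loose brass blanking plug, about 0.35 kg, standing on its HEXAGONAL head (48 mm across corners, 14 mm high) with a round threaded stem, diameter 27 mm, pointing up to 58 mm. Origin: centre of its underside; z up along the stem. Belongs in the well, head down
- collar: loose steel neck collar, about 0.2 kg, an unbroken ring lying flat: outer diameter 56 mm, bore 36 mm, 18 mm high. Origin: centre of its underside, z up. Belongs over the post
- notched_block: loose aluminium reference block, about 0.16 kg, 30 mm (its x) by 80 mm (its y, long) by 25 mm high, level top crossed by three narrow dark notches (4 to 5 mm wide, running along its x; too narrow for a fingertip). Origin: centre of its underside, z up. Belongs in the slot, long side along the slot's long side, either way round
- square_plug: look-alike, leave it: brass plug on a SQUARE head 50 x 50 x 14 mm, same 27 mm stem up to 58 mm. Origin: centre of its underside
- split_collar: look-alike, leave it: steel collar of the same 56 mm outer diameter, 36 mm bore and 18 mm height, but split open, with a gap of a sixth of its turn towards its x. Origin: centre of the full circle's underside
- step_block: look-alike, leave it: aluminium block 30 x 80 mm (its x, y) without notches, stepped: 25 mm high over the half towards its +y, only 12 mm over the other half. Origin: centre of its underside
Things that resemble listed ones, but are neither listed nor needed, are in the scene too. Leave any blue look-alike of the collar alone. Leave any turquoise look-alike of the notched_block alone.

How it is judged:
At the end, for the whole second after the job is handed in: Plug upright on the well floor within 15 mm of centre; collar flat around the post within 12 mm; notched block flat in the slot within 17 mm and 17 degrees; each tilted under 7 degrees, under 4 mm above its plate, still. Square plug, split collar and stepped block within 30 mm of their starts (horizontal distance between hex_plug and well below 0.015 m and z of hex_plug in the frame of well between 0 and 0.008 m and angle between each of hex_plug, collar, notched_block's own z axis and vertical below 0.12 rad and linear speed of each of hex_plug, collar, notched_block below 0.02 m/s and angular speed of each of hex_plug, collar, notched_block below 0.2 rad/s and horizontal distance between collar and post below 0.012 m and z of collar in the frame of post between 0 and 0.008 m and horizontal distance between notched_block and slot below 0.017 m and z of notched_block in the frame of slot between 0 and 0.008 m and angle between the y axis of notched_block and the y axis of slot, either way round below 0.3 rad and distance of each of square_plug, split_collar, step_block from where it was at the start of the episode below 0.03 m); the robot touches nothing.
It fails at once if a part is dropped into the tray (falls free at more than 0.8 m/s, a drop of over 3 cm) ((linear speed of hex_plug above 0.8 m/s and contact force between the fingers and hex_plug below 0.01 N and horizontal distance between hex_plug and tray below 0.17 m) or (linear speed of collar above 0.8 m/s and contact force between the fingers and collar below 0.01 N and horizontal distance between collar and tray below 0.17 m) or (linear speed of notched_block above 0.8 m/s and contact force between the fingers and notched_block below 0.01 N and horizontal distance between notched_block and tray below 0.17 m)).
It fails at once if the square plug is disturbed (moved more than 3 cm) (distance of square_plug from where it was at the start of the episode above 0.03 m).
It fails at once if the split collar is disturbed (moved more than 3 cm) (distance of split_collar from where it was at the start of the episode above 0.03 m).
It fails at once if the step block is disturbed (moved more than 3 cm) (distance of step_block from where it was at the start of the episode above 0.03 m).
It also fails if it takes over 80 s, if anything falls off the work surface, if the arm or the gripper's body presses on something with over 40 N, if the wrist force passes 120 N, or if a joint passes its speed limit or range.

## Robot

A 6-joint arm with a two-finger parallel gripper is mounted at the origin on the work surface. World frame = base frame: x ahead of the robot, y to its left, z up, the work surface at z = 0. Lengths are in m, angles in rad, forces in N, time in s.
With the tool pointing down it reaches from about 0.35 to 0.975 m from the base axis. Payload 4.9 kg.
Tool frame: the origin (TCP) lies at the very end of the fingers, on their centre line; the grasp point (between the pads) lies 19 mm behind it (ctrl.grasp_offset is the distance from the TCP to the grasp point, in m); z points along the fingers, y is the line along which they close (so a half turn about z gives the same grasp; the last joint's range is limited). The gripper opens to 85 mm and grips with 20 to 120 N. Pads are 22 mm wide; open, the fingers measure 114 mm over their backs; the gripper's body (76 mm by 85 mm) begins 54 mm behind the grasp point. The pads swing forward as they close: fully open they stand 13 mm farther back than shut.
Start: joints at [1.206, 0.053, 1.613, -0, 1.476, -0.119], TCP at [0.152, 0.606, 0.199] pointing down, gripper open.
Joint ranges: [-3.01, 3.01], [-1.01, 2.22], [0.06, 2.58], [-1.02, 4.17], [0.09, 2.62], [-3.14, 3.14]. Speed limits (rad/s): [2.57, 2.57, 3.14, 3.14, 3.14, 3.14].

## Interface

Orientations are given as a rotation vector (axis times angle).
In Python, from station import ctrl, optics gives the robot as it stands.
- The arm moves only by the shell command python3 -m handwheel 'ROWS' [OPENING] [FORCE]. ROWS is JSON, a list of rows, each an object of numbers: "tx", "ty", "tz": the shift along the tool's x, y, z in mm; "roll": the turn about the tool's z in rad. A call has 1 to 12 rows; each row shifts and turns the commanded pose from where the row before left it, along the tool's axes as they then stand; what a row does not reach is not made up. A row lasts 1/12 s, in which the tool goes at most 41.7 mm and 7.16 degrees, less where a joint would pass 70% of its speed; a pose out of reach is approached as far as the arm can. A call with a gripper value outside its range is refused whole. OPENING is the finger opening in mm, from 0 to 85.4, set as the call begins (- or left out, the last holds). The fingers move at their own pace and stop on an object; FORCE is the grip in N (left out, the last holds). Time passes only in rows, so rows that do not move let the fingers close. It gives the time, the measured TCP pose, the force, the opening and the grip force at its end, in the units of the state.
- ctrl.get_obs(): the state, without advancing time (a new reading comes with each control period).
- optics.get_image(name): name is "scene" or "top"; returns (picture, depth): 420x560x3 uint8, red, green, blue; 420x560 float32, m along the optical axis (not along the pixel's ray), 0 where there is no reading.
- optics.camera_params(name): a dict with "mtx" (3x3 intrinsics, pixels), "extrinsics" (4x4, takes a point from camera to world coordinates). Camera axes: x right, y down, z forward; pixel columns grow to the right and rows downward; lengths in m; the calibration is good to about 2 mm. A picture is of the moment at which its call begins. camera_params takes no time and is no camera call.
- ctrl.finish_job(): hands the job in; it is judged then, once.
The state is a dict: "t": time; "q": joint angles; "dq": joint speeds; "effort": joint torques, N m; "tool_pos": TCP position; "tool_rot": TCP orientation; "contact_force": force on the tool from outside, world axes, zero at the start; "wrist_torque": the same for the moment, N m; "opening": finger opening in m; "grip_force": force on a finger pad.
Only numpy, scipy, OpenCV 4.12 (cv2) and the standard library are available. Lean on these libraries where they do the work, as an engineer would, in place of code of your own. Each camera call takes 0.05 s, during which the arm holds its last target. There are 200 camera calls.

## Working session

There is one attempt and no reset: what is moved stays moved. The work goes in short steps, Python scripts to look and compute and a shell command to move; the robot and the scene stay as the last step left them, time stands still between calls to the robot, and variables do not carry over. Pictures are saved under pics/ and viewed, at most 14 in all, crops included, and the job is handed in when it is done.

```bash
ls; mkdir -p pics
python3 - <<'E'
from station import ctrl, optics
import cv2,numpy as np
for n in("top","scene"):
    p,d=optics.get_image(n); cv2.imwrite(f"pics/{n}0.png",cv2.resize(p[:,:,::-1],(784,588),interpolation=cv2.INTER_CUBIC)); np.savez(f"{n}0.npz",p=p,d=d)
    c=optics.camera_params(n);print(n,c['mtx'].round(1).tolist(),c['extrinsics'].round(3).tolist())
print(ctrl.get_obs())
E
```

```text
pics
top [[417.2, 0.0, 279.3], [0.0, 417.2, 204.6], [0.0, 0.0, 1.0]] [[0.016, -0.985, 0.174, 0.373], [-1.0, -0.015, 0.005, 0.111], [-0.002, -0.174, -0.985, 1.13], [0.0, 0.0, 0.0, 1.0]]
scene [[510.3, 0.0, 289.0], [0.0, 510.3, 208.3], [0.0, 0.0, 1.0]] [[0.532, 0.648, -0.545, 1.146], [0.847, -0.409, 0.339, -0.249], [-0.003, -0.642, -0.766, 0.901], [0.0, 0.0, 0.0, 1.0]]
{'t': 0.1, 'q': array([ 1.20604997e+00,  5.32931393e-02,  1.61418736e+00, -1.75417260e-06,
        1.47598334e+00, -1.18970875e-01]), 'dq': array([-5.32264474e-05, -1.89271418e-03, -3.40529041e-03, -8.00016931e-04,
        9.77314870e-04, -1.05065745e-03]), 'effort': array([-9.61564729e-04, -3.94908857e+01, -3.71360028e+01, -1.79966896e-04,
        4.00759396e-03,  2.78465230e-06]), 'tool_pos': array([0.15182352, 0.60562847, 0.19826626]), 'tool_rot': array([-3.85037132e-01, -3.11745692e+00,  2.85395868e-03]), 'contact_force': array([ 0.19370006,  0.27407998, -0.14118997]), 'wrist_torque': array([0.00645989, 0.01287883, 0.01667199]), 'grip_force': 0.0, 'opening': 0.0854370305312618}
```

View pics/top0.png

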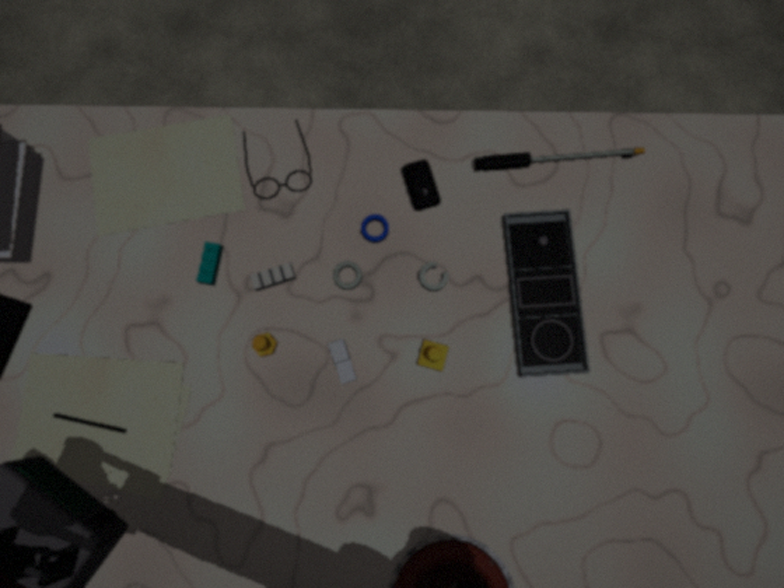

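View pics/scene0.png

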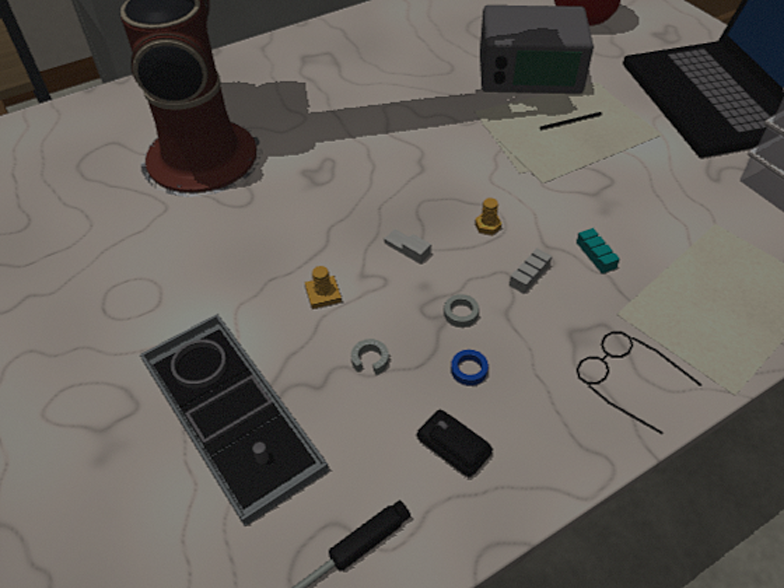

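The top view (784 px wide) shows hex plug at (263,344), square plug (433,354), collar (347,275), split collar (432,276), notched block (272,276) and step block (342,362). The tray spans (505,212) to (585,375), with post (543,240), slot (546,290) and well (552,340). The scene view confirms these identities.

```bash
cat > h.py <<'E'
import numpy as np,cv2
from station import ctrl,optics
def cloud(n,d=None):
    c=optics.camera_params(n); K=c['mtx'];T=c['extrinsics']
    v,u=np.mgrid[:420,:560]
    P=np.stack([(u-K[0,2])/K[0,0]*d,(v-K[1,2])/K[1,1]*d,d],-1)
    W=P@T[:3,:3].T+T[:3,3]; W[d==0]=np.nan; return W
def ray(n,uv,z):
    c=optics.camera_params(n);K=c['mtx'];T=c['extrinsics']
    uv=np.atleast_2d(uv).astype(float)
    r=np.c_[(uv[:,0]-K[0,2])/K[0,0],(uv[:,1]-K[1,2])/K[1,1],np.ones(len(uv))]@T[:3,:3].T
    return (T[:3,3]+r*((z-T[2,3])/r[:,2])[:,None])[:,:2]
E
python3 - <<'E'
from h import *
px={'hex':(263,344,.02),'sq':(433,354,.02),'col':(347,275,.018),'split':(432,276,.018),'notch':(272,276,.025),'step':(342,362,.02),'tray':(545,293,.01)}
Z={'hex':(.052,.064),'sq':(.052,.064),'col':(.012,.024),'split':(.012,.024),'notch':(.019,.031),'step':(.006,.031),'tray':(.016,.026)}
for n in('top','scene'):
    f=np.load(n+'0.npz');W=cloud(n,f['d'].astype(float));
    g=W[(abs(W[...,0]-.5)<.1)&(abs(W[...,1]-.0)<.4)];print(n,'bench z',np.nanmedian(g[:,2]),np.nanstd(g[:,2][abs(g[:,2])<.01]))
    for k,(u,v,z) in px.items():
        c=ray('top',(u/1.4,v/1.4),z)[0]; R=.2 if k=='tray' else .055
        m=(np.hypot(W[...,0]-c[0],W[...,1]-c[1])<R)&(W[...,2]>Z[k][0])&(W[...,2]<Z[k][1])
        m=cv2.morphologyEx(m.astype(np.uint8),cv2.MORPH_CLOSE,np.ones((3,3)))*m
        P=W[m>0]; 
        if len(P)<5: print(k,c,len(P));continue
        q=(P[:,:2]*1000).astype(np.float32); r=cv2.minAreaRect(q); ce=cv2.minEnclosingCircle(q)
        print(k,c.round(3),len(P),'mean',q.mean(0).round(1),'z',np.median(P[:,2]).round(4),'rect',np.round(r[0],1),np.round(r[1],1),round(r[2],1),'circ',np.round(ce[0],1),round(ce[1],1))
E
```

```text
top bench z 0.0007746598841338326 0.0031217024154680294
hex [0.454 0.358] 80 mean [455.1 357. ] z 0.058 rect [455.9 357.4] [23.7 25.2] 31.2 circ [454.9 357.4] 13.4
sq [0.441 0.035] 83 mean [439.6  35.3] z 0.0576 rect [439.4  35.8] [23.2 25.3] 2.7 circ [439.5  35.4] 13.2
col [0.591 0.203] 193 mean [592.9 203.1] z 0.0176 rect [593.1 203.1] [53.6 54.4] 45.9 circ [593.  203.1] 28.0
split [0.591 0.038] 172 mean [590.5  37.7] z 0.0179 rect [591.8  36.7] [54.4 51.1] 44.0 circ [593.3  34.5] 28.1
notch [0.585 0.347] 329 mean [586.6 346.8] z 0.0244 rect [587.1 347. ] [31.6 80. ] 19.4 circ [587.2 347.3] 41.4
step [0.423 0.207] 362 mean [425.4 207.1] z 0.0174 rect [424.6 206.8] [67.9 80.2] 72.7 circ [422.9 214.1] 44.3
tray [ 0.563 -0.183] 1038 mean [ 550.1 -179.9] z 0.0209 rect [ 561.3 -116.9] [320.1 260. ] 4.4 circ [ 565.1 -162.4] 179.2
scene bench z 0.0013907902698544472 0.002899848933568741
hex [0.454 0.358] 81 mean [457.2 354.4] z 0.0579 rect [456.  354.7] [23.9 26.9] 54.8 circ [457.1 355.1] 14.9
sq [0.441 0.035] 96 mean [441.2  33.3] z 0.0582 rect [439.6  33.9] [25.4 25.4] 37.4 circ [440.6  35. ] 14.8
col [0.591 0.203] 283 mean [594.2 200.6] z 0.0178 rect [592.7 200.5] [55.7 54.5] 7.8 circ [592.5 200.7] 29.0
split [0.591 0.038] 290 mean [590.4  35.3] z 0.0178 rect [590.4  35.4] [57.2 53.5] 43.3 circ [592.5  34.7] 29.8
notch [0.585 0.347] 374 mean [588.  344.1] z 0.0247 rect [587.  345.3] [31.  83.4] 19.0 circ [587.7 345.4] 43.8
step [0.423 0.207] 426 mean [431.9 205.6] z 0.0157 rect [423.1 212. ] [101.1  60.8] 4.1 circ [423.2 210.6] 52.0
tray [ 0.563 -0.183] 1941 mean [ 560.4 -179.3] z 0.0212 rect [ 559.  -116.4] [324.7 263.4] 4.6 circ [ 564.1 -162.5] 180.0
```

Run:
```python
from h import *
C={}
for n in('top','scene'):
    f=np.load(n+'0.npz');W=cloud(n,f['d'].astype(float))
    m=((W[...,2]>.005)&(W[...,2]<.05)&(abs(W[...,0]-.56)<.22)&(W[...,1]<-.06)&(W[...,1]>-.33)).astype(np.uint8)
    m=cv2.morphologyEx(m,cv2.MORPH_CLOSE,np.ones((3,3)))
    k,l,s,c=cv2.connectedComponentsWithStats(m); i=1+s[1:,4].argmax(); P=W[(l==i)&(W[...,2]>.003)]
    q=(P[:,:2]*1000).astype(np.float32); r=cv2.minAreaRect(q)
    print(n,'tray',np.round(r[0],1),np.round(r[1],1),round(r[2],2))
    p=P[(P[:,2]>.038)];print('post',(p[:,:2].mean(0)*1000).round(1),len(p),np.median(p[:,2]))
    # long axis
    b=cv2.boxPoints(r);e=[b[1]-b[0],b[2]-b[1]];e=max(e,key=np.linalg.norm);e/=np.linalg.norm(e); 
    if e[0]<0:e=-e
    c0=np.array(r[0]); a=(q-c0)@e; t=(q-c0)@np.array([-e[1],e[0]])
    print('axis',e,'deg',np.degrees(np.arctan2(e[1],e[0])), 'post along',((p[:,:2].mean(0)*1000)-c0)@e)
    z=P[:,2]
    w=(a<-50)&(a>-145)&(abs(t)<48)&(z>.017)&(z<.028)
    print('well',np.round(cv2.minEnclosingCircle(q[w]),1) if 0 else cv2.minEnclosingCircle(q[w]),w.sum(), 'pred',c0-95*e,'postpred',c0+95*e)
    s=(abs(a)<42)&(abs(t)<57)&(z>.0135)&(z<.022); print('slot',cv2.minAreaRect(q[s]),s.sum())
```

```text
top tray [ 565.3 -183.1] [323.2 151.6] 5.55
post [ 660.1 -173.4] 33 0.041167924428257896
axis [0.9953055  0.09678283] deg 5.5539417 post along 95.29193257164845
well ((471.397216796875, -188.4976348876953), 40.00725173950195) 187 pred [ 470.70232391 -192.29522991] postpred [ 659.8103714  -173.90649128]
slot ((562.3128051757812, -182.7806396484375), (80.01422119140625, 111.26000213623047), 8.138141632080078) 209
scene tray [ 557.7 -182.5] [339.8 138.8] 4.66
post [ 661.4 -175.6] 71 0.0428033528507159
axis [0.9966911  0.08128288] deg 4.662309 post along 103.93752717002042
well ((457.6800231933594, -184.06192016601562), 56.30902099609375) 310 pred [ 463.00331116 -190.27186108] postpred [ 652.37461853 -174.82811451]
slot ((556.947265625, -183.32171630859375), (79.49667358398438, 108.23484802246094), 4.207845687866211) 431
```

Poses (mm): hex plug (456,356), collar (593,202), block (587,346) with width axis at 19.4°. Tray yaw ≈4.5°, well (471,-189), slot (566,-182), post (660.5,-174.5). Roll first to bring the finger line to 20°, then travel.

```bash
cat > go.py <<'E'
import sys
from h import *
from scipy.spatial.transform import Rotation as R
x,y,z=map(float,sys.argv[1:4]); o=ctrl.get_obs(); M=R.from_rotvec(o['tool_rot']).as_matrix()
p=o['tool_pos']*1000; psi=np.degrees(np.arctan2(M[1,1],M[0,1]))
print('t',o['t'],'pos',p.round(1),'psi',psi.round(1),'open',round(o['opening']*1000,1),'grip',round(o['grip_force'],1),'F',o['contact_force'].round(1))
print('shift tool mm',(M.T@(np.array([x,y,z])-p)).round(1), 'roll to',[ (k,round(float(np.radians(psi-float(k))),3)) for k in sys.argv[4:]],'tilt',M[:,2].round(3))
E
python3 -m handwheel '[{"roll":0.122},{"roll":0.122},{"roll":0.122},{"roll":0.122},{"roll":0.122},{"roll":0.122},{"roll":0.122},{"roll":0.122},{}]' 60 40
python3 go.py 456 356 120 20
```

```text
t 0.1 pos [151.8 605.6 198.3] psi 75.9 open 85.4 grip 0.0 F [ 0.2  0.3 -0.1]
shift tool mm [-355.8 -168.    78.5] roll to [('20', 0.976)] tilt [-0.001 -0.002 -1.   ]$[0]: bad value
```

```bash
python3 -m handwheel '[{"tx":0,"ty":0,"tz":0,"roll":0.122},{"tx":0,"ty":0,"tz":0,"roll":0.122}]' 60 40
python3 go.py 456 356 120 20; python3 -m handwheel --help | head -20
```

```text
t: 0.27
tool_pos: [0.1519, 0.6058, 0.1986]
tool_rot: [-0.77, -3.046, 0.002]
contact_force: [-0.2, 0.6, -0.9]
opening: 0.0641
grip_force: 0.0
t 0.2667 pos [151.9 605.8 198.6] psi 61.6 open 64.1 grip 0.0 F [-0.2  0.6 -0.9]
shift tool mm [-386.3  -75.1   78.8] roll to [('20', 0.726)] tilt [-0.    -0.001 -1.   ]invalid input: not JSON, or not a number
```

```bash
python3 -m handwheel '[{"tx":0,"ty":0,"tz":0,"roll":0.121},{"tx":0,"ty":0,"tz":0,"roll":0.121},{"tx":0,"ty":0,"tz":0,"roll":0.121},{"tx":0,"ty":0,"tz":0,"roll":0.121},{"tx":0,"ty":0,"tz":0,"roll":0.121},{"tx":0,"ty":0,"tz":0,"roll":0.121}]' 60 40 >/dev/null
python3 -m handwheel '[{"tx":-28,"ty":16.7,"tz":5,"roll":0},{"tx":-28,"ty":16.7,"tz":5,"roll":0},{"tx":-28,"ty":16.7,"tz":5,"roll":0},{"tx":-28,"ty":16.7,"tz":5,"roll":0},{"tx":-28,"ty":16.7,"tz":5,"roll":0},{"tx":-28,"ty":16.7,"tz":5,"roll":0},{"tx":-28,"ty":16.7,"tz":5,"roll":0},{"tx":-28,"ty":16.7,"tz":5,"roll":0},{"tx":-28,"ty":16.7,"tz":5,"roll":0},{"tx":-28,"ty":16.7,"tz":5,"roll":0},{"tx":-28,"ty":16.7,"tz":5,"roll":0},{"tx":-28,"ty":16.7,"tz":5,"roll":0}]' > /dev/null
python3 -m handwheel '[{"tx":0,"ty":0,"tz":0,"roll":0},{"tx":0,"ty":0,"tz":0,"roll":0}]' >/dev/null
python3 go.py 456 356 24 20
```

```text
t 1.9333 pos [457.2 359.5 138.4] psi 20.2 open 59.9 grip 0.0 F [-0.8 -0.1 -0.4]
shift tool mm [ -2.8  -2.1 114.4] roll to [('20', 0.003)] tilt [-0.002 -0.001 -1.   ]
```

```bash
python3 -m handwheel '[{"tx":-3,"ty":-2,"tz":0,"roll":0},{"tx":0,"ty":0,"tz":25,"roll":0},{"tx":0,"ty":0,"tz":25,"roll":0},{"tx":0,"ty":0,"tz":25,"roll":0},{"tx":0,"ty":0,"tz":20,"roll":0},{"tx":0,"ty":0,"tz":14,"roll":0},{"tx":0,"ty":0,"tz":5,"roll":0},{"tx":0,"ty":0,"tz":0,"roll":0},{"tx":0,"ty":0,"tz":0,"roll":0}]' 
python3 -m handwheel '[{"tx":0,"ty":0,"tz":0,"roll":0},{"tx":0,"ty":0,"tz":0,"roll":0},{"tx":0,"ty":0,"tz":0,"roll":0},{"tx":0,"ty":0,"tz":0,"roll":0},{"tx":0,"ty":0,"tz":0,"roll":0},{"tx":0,"ty":0,"tz":0,"roll":0},{"tx":0,"ty":0,"tz":0,"roll":0},{"tx":0,"ty":0,"tz":0,"roll":0}]' 10 40
python3 go.py 456 356 120 20
```

```text
t: 2.68
tool_pos: [0.4562, 0.358, 0.0264]
tool_rot: [1.793, 2.579, 0.002]
contact_force: [0.0, 0.6, 0.6]
opening: 0.06
grip_force: 0.0
t: 3.35
tool_pos: [0.4557, 0.3574, 0.0269]
tool_rot: [-1.794, -2.578, 0.001]
contact_force: [-4.7, -2.6, 7.3]
opening: 0.0103
grip_force: 3.6
t 3.35 pos [455.7 357.4  26.9] psi 20.3 open 10.3 grip 3.6 F [-4.7 -2.6  7.3]
shift tool mm [ -1.4  -0.3 -93.1] roll to [('20', 0.006)] tilt [-0.001 -0.    -1.   ]
```

```bash
python3 - <<'E'
from h import *
p,d=optics.get_image('scene'); np.savez('s1.npz',p=p,d=d)
cv2.imwrite('pics/s1.png',cv2.resize(p[80:260,260:460,::-1],(800,600)[0:1]*1+(720-120,) if 0 else (660,594),interpolation=cv2.INTER_CUBIC))
E
python3 go.py 456 356 120
```

```text
t 3.4 pos [455.7 357.4  26.9] psi 20.3 open 9.8 grip 3.6 F [-4.  -2.7  6.1]
shift tool mm [ -1.4  -0.3 -93.1] roll to [] tilt [-0.001 -0.    -1.   ]
```

View pics/s1.png

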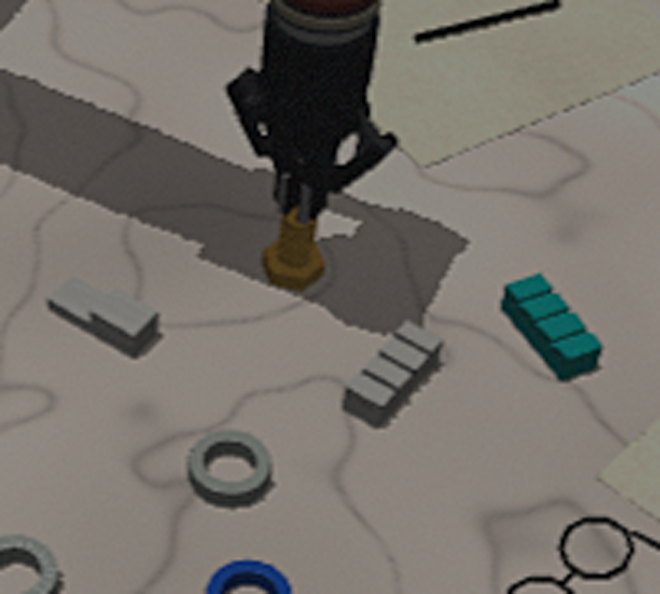

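The crop shows the fingers (290–320,205) at or behind the top of the stem (300,215), with the plug unmoved. Checking the depth for where the fingers really are.

Run:
```python
from h import *
f=np.load('s1.npz');W=cloud('scene',f['d'].astype(float));p=f['p'].astype(int)
sat=p.max(2)-p.min(2)
for zl in range(20,110,8):
    for nm,mm in(('dark',sat<40),('brass',sat>=40)):
        m=mm&(np.hypot(W[...,0]-.456,W[...,1]-.357)<.07)&(W[...,2]*1000>=zl)&(W[...,2]*1000<zl+8)
        P=W[m]*1000
        if len(P): print(zl,nm,len(P),P.mean(0).round(0),P.min(0).round(0),P.max(0).round(0))
p,d=optics.get_image('top');W=cloud('top',d.astype(float))
m=(np.hypot(W[...,0]-.456,W[...,1]-.357)<.08)&(W[...,2]>.02);P=W[m]*1000;print(P.min(0),P.max(0))
```

```text
20 dark 9 [461. 348.  24.] [453. 343.  20.] [469. 360.  27.]
20 brass 17 [463. 352.  24.] [446. 344.  20.] [469. 365.  28.]
28 dark 10 [461. 349.  32.] [454. 343.  29.] [467. 366.  36.]
28 brass 17 [465. 352.  32.] [453. 344.  28.] [470. 365.  35.]
36 dark 13 [462. 351.  41.] [452. 344.  37.] [468. 365.  43.]
36 brass 12 [464. 350.  40.] [451. 343.  36.] [471. 361.  44.]
44 dark 13 [461. 352.  48.] [446. 343.  44.] [468. 367.  52.]
44 brass 15 [462. 349.  47.] [447. 343.  45.] [470. 357.  51.]
52 dark 20 [461. 352.  56.] [451. 343.  52.] [469. 365.  60.]
52 brass 21 [459. 351.  57.] [449. 345.  52.] [471. 361.  60.]
60 dark 25 [457. 351.  65.] [443. 343.  60.] [472. 359.  68.]
60 brass 1 [462. 347.  60.] [462. 347.  60.] [462. 347.  60.]
68 dark 40 [459. 352.  72.] [438. 343.  68.] [475. 370.  76.]
76 dark 40 [461. 354.  80.] [441. 342.  76.] [476. 369.  84.]
84 dark 42 [458. 352.  88.] [440. 342.  84.] [474. 367.  92.]
92 dark 39 [456. 352.  96.] [441. 340.  92.] [474. 362.  99.]
100 dark 56 [456. 349. 105.] [426. 333. 100.] [492. 375. 108.]
108 dark 104 [455. 350. 112.] [413. 331. 108.] [496. 373. 116.]
[376.3700373  279.82689129 145.9898643 ] [518.9414845  424.42839383 411.65069348]
```

Run:
```python
from h import *
p=np.load('s1.npz')['p'][105:170,320:385,::-1]
cv2.imwrite('pics/s1b.png',cv2.resize(np.clip(p.astype(float)*1.8,0,255).astype(np.uint8),(585,585),interpolation=cv2.INTER_CUBIC))
```

```text
(no output)
```

View pics/s1b.png

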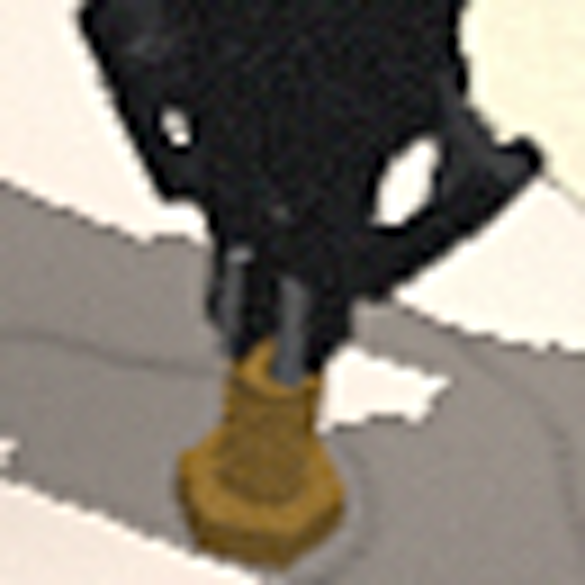

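The crop clearly shows the fingers closed on top of the stem (290,370) instead of around it. I'll lift, and measure the tip height in depth against the reported TCP.

```bash
cat > tip.py <<'E'
from h import *
o=ctrl.get_obs();t=o['tool_pos'];print('tcp',(t*1000).round(1),'open',o['opening'])
for n in('scene','top'):
    p,d=optics.get_image(n);W=cloud(n,d.astype(float));
    m=(p.max(2)<70)&(p.astype(int).max(2)-p.min(2)<25)&(np.hypot(W[...,0]-t[0],W[...,1]-t[1])<.07)&(W[...,2]>.065)
    P=W[m]*1000
    if len(P): print(n,len(P),'z percentiles',np.percentile(P[:,2],[0,1,2,5,10]).round(1)); L=P[P[:,2]<np.percentile(P[:,2],3)];print('low pts',L.mean(0).round(1),L.min(0).round(0),L.max(0).round(0))
E
python3 -m handwheel '[{"tx":0,"ty":0,"tz":-5,"roll":0},{"tx":0,"ty":0,"tz":-25,"roll":0},{"tx":0,"ty":0,"tz":-30,"roll":0},{"tx":0,"ty":0,"tz":-30,"roll":0},{"tx":0,"ty":0,"tz":0,"roll":0},{"tx":0,"ty":0,"tz":0,"roll":0}]'
python3 tip.py
python3 -m handwheel '[{"tx":0,"ty":0,"tz":0,"roll":0},{"tx":0,"ty":0,"tz":0,"roll":0},{"tx":0,"ty":0,"tz":0,"roll":0},{"tx":0,"ty":0,"tz":0,"roll":0},{"tx":0,"ty":0,"tz":0,"roll":0},{"tx":0,"ty":0,"tz":0,"roll":0}]' 60 40
python3 tip.py
```

```text
t: 3.95
tool_pos: [0.4579, 0.3583, 0.1187]
tool_rot: [1.793, 2.576, 0.009]
contact_force: [-0.0, 0.1, 0.3]
opening: 0.0101
grip_force: 0.0
tcp [457.9 358.3 118.7] open 0.01011868506450298
scene 4385 z percentiles [153.3 163.8 170.7 193.8 211.4]
low pts [459.9 352.1 167.2] [442. 343. 153.] [477. 366. 179.]
top 1906 z percentiles [220.6 243.8 249.  307.2 359.1]
low pts [408.  344.5 246. ] [397. 337. 221.] [421. 355. 259.]
t: 4.55
tool_pos: [0.4558, 0.3573, 0.1151]
tool_rot: [-1.794, -2.579, 0.001]
contact_force: [0.2, -0.2, 0.3]
opening: 0.0602
grip_force: 0.0
tcp [455.8 357.3 115.1] open 0.06017783785039939
scene 4572 z percentiles [153.3 166.7 174.  198.3 214.7]
low pts [456.9 350.7 169.6] [414. 333. 153.] [499. 375. 181.]
top 1938 z percentiles [240.4 256.  257.9 311.5 358.4]
low pts [406.7 341.9 256.2] [395. 332. 240.] [421. 351. 261.]
```

Measured: the real fingertips sit ~32 mm (closed) to ~38 mm (60 mm open) above the reported TCP. The reported z is therefore low by about that much, so I'll descend that much further, in stages with the force watched.

```bash
python3 -m handwheel '[{"tx":0,"ty":0,"tz":25,"roll":0},{"tx":0,"ty":0,"tz":25,"roll":0},{"tx":0,"ty":0,"tz":20,"roll":0},{"tx":0,"ty":0,"tz":15,"roll":0},{"tx":0,"ty":0,"tz":0,"roll":0}]' 
python3 -m handwheel '[{"tx":0,"ty":0,"tz":10,"roll":0},{"tx":0,"ty":0,"tz":10,"roll":0},{"tx":0,"ty":0,"tz":6,"roll":0},{"tx":0,"ty":0,"tz":0,"roll":0},{"tx":0,"ty":0,"tz":0,"roll":0}]' 
python3 go.py 456 356 -8 20
```

```text
t: 5.07
tool_pos: [0.4532, 0.3556, 0.0263]
tool_rot: [-1.793, -2.576, 0.011]
contact_force: [-1.6, -0.5, -0.7]
opening: 0.0604
grip_force: 0.0
t: 5.48
tool_pos: [0.4559, 0.3573, 0.0044]
tool_rot: [-1.794, -2.579, 0.0]
contact_force: [0.2, 0.3, 0.8]
opening: 0.06
grip_force: 0.0
t 5.4833 pos [455.9 357.3   4.4] psi 20.3 open 60.0 grip 0.0 F [0.2 0.3 0.8]
shift tool mm [-1.2 -0.4 12.4] roll to [('20', 0.006)] tilt [-0. -0. -1.]
```

```bash
python3 -m handwheel '[{"tx":0,"ty":0,"tz":5,"roll":0},{"tx":0,"ty":0,"tz":5,"roll":0},{"tx":0,"ty":0,"tz":0,"roll":0}]' 
python3 -m handwheel '[{"tx":0,"ty":0,"tz":0,"roll":0},{"tx":0,"ty":0,"tz":0,"roll":0},{"tx":0,"ty":0,"tz":0,"roll":0},{"tx":0,"ty":0,"tz":0,"roll":0},{"tx":0,"ty":0,"tz":0,"roll":0},{"tx":0,"ty":0,"tz":0,"roll":0},{"tx":0,"ty":0,"tz":0,"roll":0}]' 10 40
python3 - <<'E'
from h import *
p=optics.get_image('scene')[0][105:170,320:385,::-1]
cv2.imwrite('pics/s2.png',cv2.resize(np.clip(p.astype(float)*1.8,0,255).astype(np.uint8),(585,585),interpolation=cv2.INTER_CUBIC))
E
```

```text
t: 5.73
tool_pos: [0.4554, 0.3569, -0.0065]
tool_rot: [-1.794, -2.578, 0.002]
contact_force: [-0.7, -0.3, -1.4]
opening: 0.0599
grip_force: 0.0
t: 6.32
tool_pos: [0.4563, 0.3575, -0.0052]
tool_rot: [1.794, 2.578, 0.001]
contact_force: [1.0, 0.1, 0.8]
opening: 0.025
grip_force: 39.6
```

View pics/s2.png

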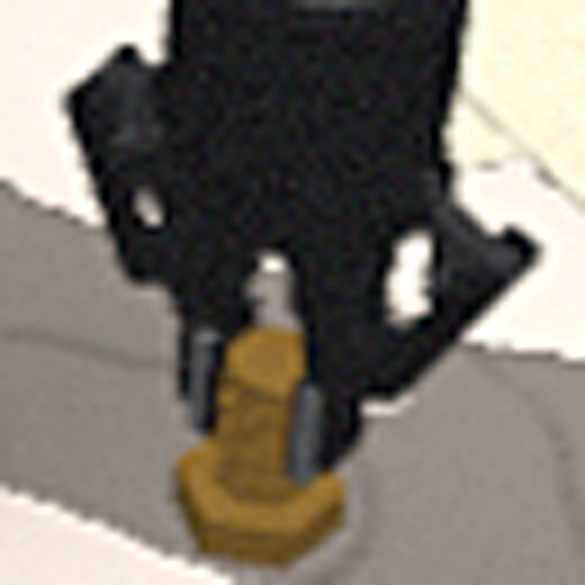

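Gripped firmly (25 mm, 40 N): pads sit on both sides of the stem at (200,380) and (305,430). Lifting 100 mm and carrying to above the well.

```bash
python3 -m handwheel '[{"tx":0,"ty":0,"tz":-10,"roll":0},{"tx":0,"ty":0,"tz":-20,"roll":0},{"tx":0,"ty":0,"tz":-25,"roll":0},{"tx":0,"ty":0,"tz":-25,"roll":0},{"tx":0,"ty":0,"tz":-20,"roll":0},{"tx":0,"ty":0,"tz":0,"roll":0}]' 10 40
python3 -m handwheel '[{"tx":-14,"ty":-5,"tz":0,"roll":0},{"tx":-28,"ty":-9.5,"tz":0,"roll":0},{"tx":-28,"ty":-9.5,"tz":0,"roll":0},{"tx":-28,"ty":-9.5,"tz":0,"roll":0},{"tx":-28,"ty":-9.5,"tz":0,"roll":0},{"tx":-28,"ty":-9.5,"tz":0,"roll":0},{"tx":-28,"ty":-9.5,"tz":0,"roll":0},{"tx":-28,"ty":-9.5,"tz":0,"roll":0},{"tx":-28,"ty":-9.5,"tz":0,"roll":0},{"tx":-28,"ty":-9.5,"tz":0,"roll":0}]' 10 40 >/dev/null
python3 -m handwheel '[{"tx":-28,"ty":-9.5,"tz":0,"roll":0},{"tx":-28,"ty":-9.5,"tz":0,"roll":0},{"tx":-28,"ty":-9.5,"tz":0,"roll":0},{"tx":-28,"ty":-9.5,"tz":0,"roll":0},{"tx":-28,"ty":-9.5,"tz":0,"roll":0},{"tx":-28,"ty":-9.5,"tz":0,"roll":0},{"tx":-28,"ty":-9.5,"tz":0,"roll":0},{"tx":-28,"ty":-9.5,"tz":0,"roll":0},{"tx":-20,"ty":-7,"tz":0,"roll":0},{"tx":-7,"ty":-2,"tz":0,"roll":0},{"tx":0,"ty":0,"tz":0,"roll":0},{"tx":0,"ty":0,"tz":0,"roll":0}]' 10 40
python3 go.py 471 -189 4 4.5
```

```text
t: 6.87
tool_pos: [0.4584, 0.3588, 0.0995]
tool_rot: [1.792, 2.576, 0.011]
contact_force: [0.3, 0.3, -2.9]
opening: 0.0244
grip_force: 40.1
t: 8.7
tool_pos: [0.4697, -0.1876, 0.0926]
tool_rot: [-1.793, -2.575, -0.0]
contact_force: [-0.7, 0.4, -3.1]
opening: 0.0247
grip_force: 40.0
t 8.7 pos [ 469.7 -187.6   92.6] psi 20.3 open 24.7 grip 40.0 F [-0.7  0.4 -3.1]
shift tool mm [-2.   0.9 88.6] roll to [('4.5', 0.276)] tilt [-0.003  0.002 -1.   ]
```

```bash
cat > brass.py <<'E'
from h import *
p,d=optics.get_image('scene');W=cloud('scene',d.astype(float))*1000
h=cv2.cvtColor(p,cv2.COLOR_RGB2HSV)
m=(h[...,0]>12)&(h[...,0]<30)&(h[...,1]>130)&(W[...,1]<-100)&(W[...,0]>350)&(W[...,0]<600)
P=W[m];zl=np.percentile(P[:,2],2);print(len(P),'z',np.percentile(P[:,2],[0,2,50,98,100]).round(1))
H=P[P[:,2]<zl+14];print('head',H.mean(0).round(1),H.min(0).round(0),H.max(0).round(0))
E
python3 brass.py
python3 -m handwheel '[{"tx":-2,"ty":1,"tz":0,"roll":0},{"tx":0,"ty":0,"tz":15,"roll":0},{"tx":0,"ty":0,"tz":20,"roll":0},{"tx":0,"ty":0,"tz":15,"roll":0},{"tx":0,"ty":0,"tz":0,"roll":0}]' 10 40
python3 - <<'E'
from h import *
p=optics.get_image('scene')[0][190:390,90:270,::-1]
cv2.imwrite('pics/s3.png',cv2.resize(np.clip(p.astype(float)*1.5,0,255).astype(np.uint8),(540,600),interpolation=cv2.INTER_CUBIC))
E
```

```text
350 z [  9.3 101.5 113.5 441.8 470.2]
head [ 479.9 -191.8  110. ] [ 453. -211.    9.] [ 495. -140.  115.]
t: 9.17
tool_pos: [0.47, -0.1873, 0.0405]
tool_rot: [-1.788, -2.574, 0.001]
contact_force: [-0.5, 0.7, -4.8]
opening: 0.0252
grip_force: 39.9
```

View pics/s3.png

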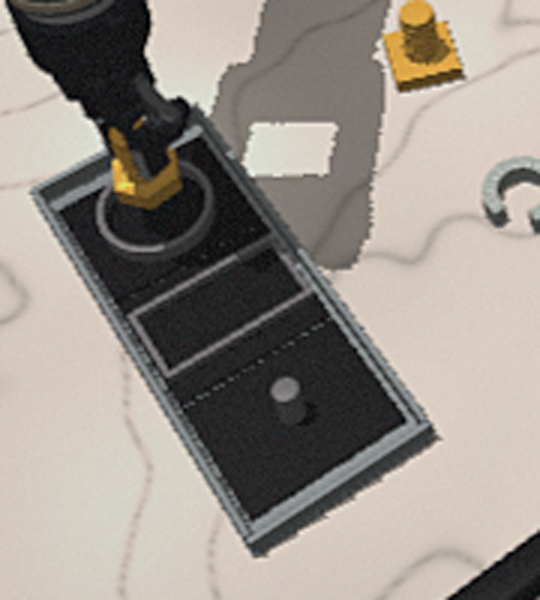

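The plug hangs over the well ring (ring centre ≈(155,205), head at (150,185), still raised), which fits a centred drop. Lowering gently.

```bash
python3 -m handwheel '[{"tx":0,"ty":0,"tz":12,"roll":0},{"tx":0,"ty":0,"tz":10,"roll":0},{"tx":0,"ty":0,"tz":6,"roll":0},{"tx":0,"ty":0,"tz":0,"roll":0},{"tx":0,"ty":0,"tz":0,"roll":0}]' 10 40
python3 brass.py
python3 go.py 471 -189 5
```

```text
t: 9.63
tool_pos: [0.4724, -0.1898, 0.016]
tool_rot: [-1.794, -2.578, 0.0]
contact_force: [0.4, 0.4, -4.0]
opening: 0.0251
grip_force: 40.2
345 z [  7.6  10.2  36.5 392.  410.7]
head [ 467.6 -203.3   16.8] [ 438. -214.    8.] [ 493. -176.   24.]
t 9.6833 pos [ 472.8 -190.1   16.5] psi 20.3 open 25.1 grip 40.2 F [ 0.1 -0.1 -4.3]
shift tool mm [ 1.7 -1.4 11.5] roll to [] tilt [ 0. -0. -1.]
```

```bash
python3 -m handwheel '[{"tx":1,"ty":-1,"tz":4,"roll":0},{"tx":0,"ty":0,"tz":3,"roll":0},{"tx":0,"ty":0,"tz":2,"roll":0},{"tx":0,"ty":0,"tz":0,"roll":0},{"tx":0,"ty":0,"tz":0,"roll":0}]' 10 40
python3 -m handwheel '[{"tx":0,"ty":0,"tz":1,"roll":0},{"tx":0,"ty":0,"tz":1,"roll":0},{"tx":0,"ty":0,"tz":1,"roll":0},{"tx":0,"ty":0,"tz":0,"roll":0},{"tx":0,"ty":0,"tz":0,"roll":0}]' 10 40
```

```text
t: 10.1
tool_pos: [0.4713, -0.1893, 0.0072]
tool_rot: [-1.794, -2.578, 0.0]
contact_force: [0.1, 0.4, -3.4]
opening: 0.0247
grip_force: 40.2
t: 10.52
tool_pos: [0.4714, -0.1894, 0.0043]
tool_rot: [-1.794, -2.579, 0.0]
contact_force: [-0.7, -0.0, -3.5]
opening: 0.0249
grip_force: 40.2
```

```bash
python3 -m handwheel '[{"tx":0,"ty":0,"tz":1,"roll":0},{"tx":0,"ty":0,"tz":1,"roll":0},{"tx":0,"ty":0,"tz":0,"roll":0},{"tx":0,"ty":0,"tz":0,"roll":0}]' 10 40
python3 -m handwheel '[{"tx":0,"ty":0,"tz":1,"roll":0},{"tx":0,"ty":0,"tz":1,"roll":0},{"tx":0,"ty":0,"tz":0,"roll":0},{"tx":0,"ty":0,"tz":0,"roll":0}]' 10 40
```

```text
t: 10.85
tool_pos: [0.4717, -0.1896, 0.0037]
tool_rot: [-1.794, -2.579, 0.0]
contact_force: [-3.7, 2.8, 5.3]
opening: 0.025
grip_force: 41.1
t: 11.18
tool_pos: [0.4718, -0.1897, 0.0037]
tool_rot: [-1.793, -2.578, 0.001]
contact_force: [-9.9, 5.0, 18.0]
opening: 0.0242
grip_force: 42.4
```

```bash
python3 -m handwheel '[{"tx":0,"ty":0,"tz":-1,"roll":0},{"tx":0,"ty":0,"tz":-1,"roll":0}]' 10 40
python3 -m handwheel '[{"tx":0,"ty":0,"tz":0,"roll":0},{"tx":0,"ty":0,"tz":0,"roll":0},{"tx":0,"ty":0,"tz":0,"roll":0},{"tx":0,"ty":0,"tz":0,"roll":0},{"tx":0,"ty":0,"tz":0,"roll":0},{"tx":0,"ty":0,"tz":-10,"roll":0},{"tx":0,"ty":0,"tz":-20,"roll":0},{"tx":0,"ty":0,"tz":-25,"roll":0},{"tx":0,"ty":0,"tz":-15,"roll":0}]' 55 40
python3 -m handwheel '[{"tx":27,"ty":20.8,"tz":0,"roll":0},{"tx":27,"ty":20.8,"tz":0,"roll":0},{"tx":27,"ty":20.8,"tz":0,"roll":0},{"tx":27,"ty":20.8,"tz":0,"roll":0},{"tx":27,"ty":20.8,"tz":0,"roll":0},{"tx":27,"ty":20.8,"tz":0,"roll":0},{"tx":27,"ty":20.8,"tz":0,"roll":0},{"tx":27,"ty":20.8,"tz":0,"roll":0},{"tx":27,"ty":20.8,"tz":0,"roll":0},{"tx":27,"ty":20.8,"tz":0,"roll":0},{"tx":27,"ty":20.8,"tz":0,"roll":0},{"tx":27,"ty":20.8,"tz":0,"roll":0}]' 80 40 >/dev/null
python3 -m handwheel '[{"tx":0,"ty":0,"tz":0,"roll":0},{"tx":0,"ty":0,"tz":0,"roll":0}]' 80 40 >/dev/null
python3 go.py 593 201.5 -25 4.5
python3 brass.py
```

```text
t: 11.35
tool_pos: [0.4717, -0.1896, 0.0038]
tool_rot: [1.794, 2.579, -0.0]
contact_force: [-1.7, 0.7, -0.3]
opening: 0.025
grip_force: 40.6
t: 12.1
tool_pos: [0.4725, -0.19, 0.0754]
tool_rot: [1.793, 2.576, 0.0]
contact_force: [0.5, -0.4, 0.1]
opening: 0.0553
grip_force: 0.0
t 13.2667 pos [593.2 202.7  73. ] psi 20.5 open 80.0 grip 0.0 F [-1.2 -0.3  0.7]
shift tool mm [-1.  -0.6 98. ] roll to [('4.5', 0.279)] tilt [ 0.001 -0.    -1.   ]
508 z [ 6.3  8.9 30.9 69.7 71.8]
head [ 477.4 -193.7   17. ] [ 409. -214.    6.] [ 495. -167.   23.]
```

```bash
python3 -m handwheel '[{"tx":-1,"ty":-0.6,"tz":20,"roll":0},{"tx":0,"ty":0,"tz":25,"roll":0},{"tx":0,"ty":0,"tz":20,"roll":0},{"tx":0,"ty":0,"tz":15,"roll":0},{"tx":0,"ty":0,"tz":10,"roll":0},{"tx":0,"ty":0,"tz":5,"roll":0},{"tx":0,"ty":0,"tz":0,"roll":0},{"tx":0,"ty":0,"tz":0,"roll":0}]' 75 40
python3 -m handwheel '[{"tx":0,"ty":0,"tz":4,"roll":0},{"tx":0,"ty":0,"tz":3,"roll":0},{"tx":0,"ty":0,"tz":0,"roll":0},{"tx":0,"ty":0,"tz":0,"roll":0}]' 75 40
python3 - <<'E'
from h import *
p=optics.get_image('scene')[0][160:260,270:390,::-1]
cv2.imwrite('pics/s4.png',cv2.resize(np.clip(p.astype(float)*1.5,0,255).astype(np.uint8),(600,500),interpolation=cv2.INTER_CUBIC))
E
```

```text
t: 13.98
tool_pos: [0.5933, 0.1999, -0.0218]
tool_rot: [1.794, 2.578, 0.001]
contact_force: [-0.3, -0.3, -0.6]
opening: 0.0751
grip_force: 0.0
t: 14.32
tool_pos: [0.5927, 0.2001, -0.0295]
tool_rot: [1.794, 2.579, 0.0]
contact_force: [0.4, 0.4, 0.1]
opening: 0.0753
grip_force: 0.0
```

View pics/s4.png

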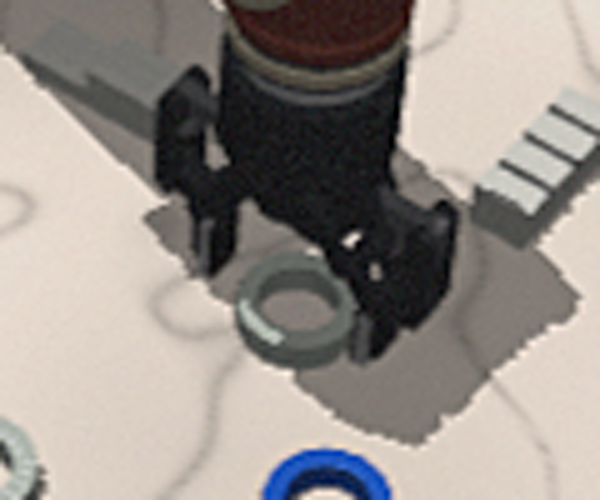

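Fingers straddle the collar: tips at (210,270) and (370,360), collar centre (297,310). Slightly lower, then close.

```bash
python3 -m handwheel '[{"tx":0,"ty":0,"tz":3,"roll":0},{"tx":0,"ty":0,"tz":0,"roll":0},{"tx":0,"ty":0,"tz":0,"roll":0}]' 75 40
python3 -m handwheel '[{"tx":0,"ty":0,"tz":0,"roll":0},{"tx":0,"ty":0,"tz":0,"roll":0},{"tx":0,"ty":0,"tz":0,"roll":0},{"tx":0,"ty":0,"tz":0,"roll":0},{"tx":0,"ty":0,"tz":0,"roll":0},{"tx":0,"ty":0,"tz":0,"roll":0}]' 45 40
python3 -m handwheel '[{"tx":0,"ty":0,"tz":-4,"roll":0},{"tx":0,"ty":0,"tz":-8,"roll":0},{"tx":0,"ty":0,"tz":-8,"roll":0},{"tx":0,"ty":0,"tz":0,"roll":0},{"tx":0,"ty":0,"tz":0,"roll":0}]' 45 40
python3 - <<'E'
from h import *
p,d=optics.get_image('scene');np.savez('s5.npz',p=p,d=d);p=p[160:260,270:390,::-1]
cv2.imwrite('pics/s5.png',cv2.resize(np.clip(p.astype(float)*1.5,0,255).astype(np.uint8),(600,500),interpolation=cv2.INTER_CUBIC))
E
```

```text
t: 14.62
tool_pos: [0.5924, 0.2, -0.0328]
tool_rot: [-1.794, -2.579, 0.001]
contact_force: [-0.8, -0.3, 1.7]
opening: 0.075
grip_force: 0.0
t: 15.12
tool_pos: [0.5933, 0.2001, -0.0319]
tool_rot: [1.794, 2.578, 0.002]
contact_force: [-0.2, 0.9, 3.9]
opening: 0.0537
grip_force: 43.0
t: 15.53
tool_pos: [0.5931, 0.2001, -0.0117]
tool_rot: [1.794, 2.578, 0.002]
contact_force: [-0.0, -0.1, -2.2]
opening: 0.0537
grip_force: 42.5
```

View pics/s5.png

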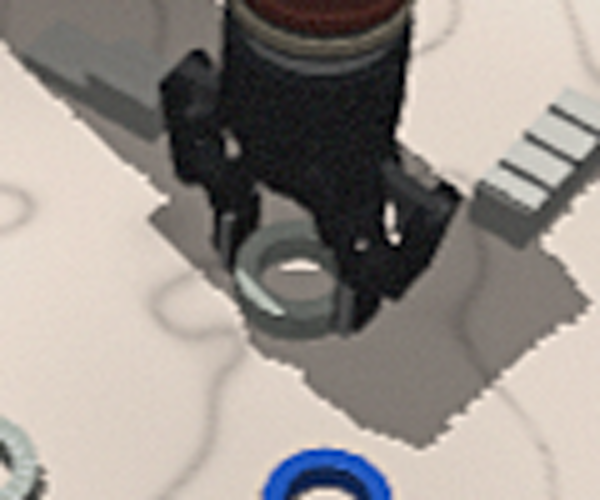

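```bash
python3 -m handwheel '[{"tx":0,"ty":0,"tz":-15,"roll":0},{"tx":0,"ty":0,"tz":-25,"roll":0},{"tx":0,"ty":0,"tz":-25,"roll":0},{"tx":0,"ty":0,"tz":-15,"roll":0},{"tx":-10,"ty":-1.8,"tz":0,"roll":0},{"tx":-20,"ty":-3.6,"tz":0,"roll":0},{"tx":-28,"ty":-5,"tz":0,"roll":0},{"tx":-28,"ty":-5,"tz":0,"roll":0},{"tx":-28,"ty":-5,"tz":0,"roll":0},{"tx":-28,"ty":-5,"tz":0,"roll":0},{"tx":-28,"ty":-5,"tz":0,"roll":0},{"tx":-28,"ty":-5,"tz":0,"roll":0}]' 45 40 >/dev/null
python3 -m handwheel '[{"tx":-28,"ty":-5,"tz":0,"roll":0},{"tx":-28,"ty":-5,"tz":0,"roll":0},{"tx":-28,"ty":-5,"tz":0,"roll":0},{"tx":-28,"ty":-5,"tz":0,"roll":0},{"tx":-28,"ty":-5,"tz":0,"roll":0},{"tx":-25,"ty":-5,"tz":0,"roll":0},{"tx":-13,"ty":-2,"tz":0,"roll":0},{"tx":0,"ty":0,"tz":0,"roll":0},{"tx":0,"ty":0,"tz":0,"roll":0}]' 45 40
python3 go.py 660.5 -176 20
```

```text
t: 17.33
tool_pos: [0.6594, -0.1761, 0.0665]
tool_rot: [-1.795, -2.576, -0.0]
contact_force: [-0.3, 0.4, -2.0]
opening: 0.0537
grip_force: 42.9
t 17.3333 pos [ 659.4 -176.1   66.5] psi 20.3 open 53.7 grip 42.9 F [-0.3  0.4 -2. ]
shift tool mm [-0.3  1.1 46.5] roll to [] tilt [-0.002  0.001 -1.   ]
```

```bash
python3 -m handwheel '[{"tx":0,"ty":1,"tz":15,"roll":0},{"tx":0,"ty":0,"tz":17,"roll":0},{"tx":0,"ty":0,"tz":12,"roll":0},{"tx":0,"ty":0,"tz":3,"roll":0},{"tx":0,"ty":0,"tz":0,"roll":0},{"tx":0,"ty":0,"tz":0,"roll":0}]' 45 40
python3 - <<'E'
from h import *
p=optics.get_image('scene')[0][260:380,120:260,::-1]
cv2.imwrite('pics/s6.png',cv2.resize(np.clip(p.astype(float)*1.7,0,255).astype(np.uint8),(700,600),interpolation=cv2.INTER_CUBIC))
E
```

```text
t: 17.83
tool_pos: [0.661, -0.1749, 0.0201]
tool_rot: [-1.793, -2.579, 0.0]
contact_force: [0.3, -0.6, -1.5]
opening: 0.0531
grip_force: 42.9
```

View pics/s6.png

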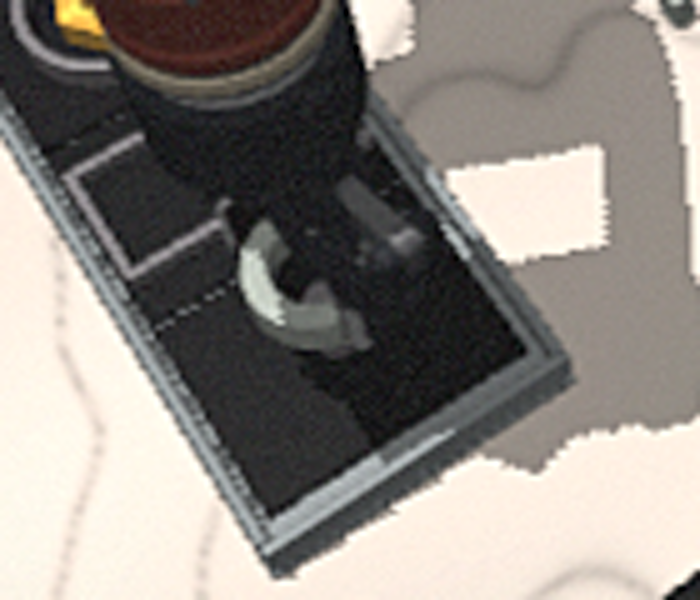

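The post's grey top shows inside the bore at (318,295), near the ring's centre ≈(311,285). Lowering in stages.

```bash
python3 -m handwheel '[{"tx":0,"ty":0,"tz":5,"roll":0},{"tx":0,"ty":0,"tz":5,"roll":0},{"tx":0,"ty":0,"tz":5,"roll":0},{"tx":0,"ty":0,"tz":0,"roll":0},{"tx":0,"ty":0,"tz":0,"roll":0}]' 45 40
python3 -m handwheel '[{"tx":0,"ty":0,"tz":6,"roll":0},{"tx":0,"ty":0,"tz":6,"roll":0},{"tx":0,"ty":0,"tz":6,"roll":0},{"tx":0,"ty":0,"tz":4,"roll":0},{"tx":0,"ty":0,"tz":0,"roll":0},{"tx":0,"ty":0,"tz":0,"roll":0}]' 45 40
python3 -m handwheel '[{"tx":0,"ty":0,"tz":2,"roll":0},{"tx":0,"ty":0,"tz":1.5,"roll":0},{"tx":0,"ty":0,"tz":0,"roll":0},{"tx":0,"ty":0,"tz":0,"roll":0}]' 45 40
```

```text
t: 18.3
tool_pos: [0.6605, -0.1755, 0.0046]
tool_rot: [-1.794, -2.578, 0.001]
contact_force: [0.2, -0.5, -2.4]
opening: 0.0539
grip_force: 42.9
t: 18.8
tool_pos: [0.6606, -0.1755, -0.0174]
tool_rot: [-1.794, -2.578, 0.0]
contact_force: [0.6, 0.5, -2.5]
opening: 0.0536
grip_force: 42.9
t: 19.13
tool_pos: [0.6611, -0.1757, -0.02]
tool_rot: [1.794, 2.579, -0.0]
contact_force: [0.0, 0.0, -2.2]
opening: 0.0538
grip_force: 42.9
```

```bash
python3 -m handwheel '[{"tx":0,"ty":0,"tz":1,"roll":0},{"tx":0,"ty":0,"tz":1,"roll":0},{"tx":0,"ty":0,"tz":0,"roll":0},{"tx":0,"ty":0,"tz":0,"roll":0}]' 45 40
python3 -m handwheel '[{"tx":0,"ty":0,"tz":1,"roll":0},{"tx":0,"ty":0,"tz":0.5,"roll":0},{"tx":0,"ty":0,"tz":0,"roll":0},{"tx":0,"ty":0,"tz":0,"roll":0}]' 45 40
```

```text
t: 19.47
tool_pos: [0.661, -0.1756, -0.0222]
tool_rot: [-1.794, -2.579, 0.0]
contact_force: [0.3, -0.9, -2.9]
opening: 0.0537
grip_force: 42.9
t: 19.8
tool_pos: [0.6613, -0.1757, -0.0229]
tool_rot: [1.794, 2.579, 0.0]
contact_force: [-2.0, -0.5, 1.7]
opening: 0.0536
grip_force: 43.5
```

```bash
python3 -m handwheel '[{"tx":0,"ty":0,"tz":0,"roll":0},{"tx":0,"ty":0,"tz":0,"roll":0},{"tx":0,"ty":0,"tz":0,"roll":0},{"tx":0,"ty":0,"tz":0,"roll":0},{"tx":0,"ty":0,"tz":-10,"roll":0},{"tx":0,"ty":0,"tz":-20,"roll":0},{"tx":0,"ty":0,"tz":-25,"roll":0},{"tx":0,"ty":0,"tz":-25,"roll":0},{"tx":0,"ty":0,"tz":0,"roll":0}]' 68 40
python3 -m handwheel '[{"tx":15,"ty":3,"tz":0,"roll":0},{"tx":28,"ty":6.2,"tz":0,"roll":0},{"tx":28,"ty":6.2,"tz":0,"roll":0},{"tx":28,"ty":6.2,"tz":0,"roll":0},{"tx":28,"ty":6.2,"tz":0,"roll":0},{"tx":28,"ty":6.2,"tz":0,"roll":0},{"tx":28,"ty":6.2,"tz":0,"roll":0},{"tx":28,"ty":6.2,"tz":0,"roll":0},{"tx":28,"ty":6.2,"tz":0,"roll":0},{"tx":28,"ty":6.2,"tz":0,"roll":0}]' 60 40 >/dev/null
python3 -m handwheel '[{"tx":28,"ty":6.2,"tz":0,"roll":0},{"tx":28,"ty":6.2,"tz":0,"roll":0},{"tx":28,"ty":6.2,"tz":0,"roll":0},{"tx":28,"ty":6.2,"tz":0,"roll":0},{"tx":28,"ty":6.2,"tz":0,"roll":0},{"tx":28,"ty":6.2,"tz":0,"roll":0},{"tx":28,"ty":6,"tz":0,"roll":0},{"tx":28,"ty":6,"tz":0,"roll":0},{"tx":24,"ty":5,"tz":0,"roll":0},{"tx":0,"ty":0,"tz":0,"roll":0},{"tx":0,"ty":0,"tz":0,"roll":0}]' 60 40 >/dev/null
python3 go.py 587 346 -25 19.3
python3 - <<'E'
from h import *
p=optics.get_image('scene')[0][220:380,90:250,::-1]
cv2.imwrite('pics/s7.png',cv2.resize(np.clip(p.astype(float)*1.7,0,255).astype(np.uint8),(600,600),interpolation=cv2.INTER_CUBIC))
E
```

```text
t: 20.55
tool_pos: [0.6654, -0.1772, 0.0642]
tool_rot: [1.788, 2.57, 0.004]
contact_force: [1.1, -0.3, 1.7]
opening: 0.0681
grip_force: 0.0
t 22.3 pos [586.2 347.7  55.1] psi 20.5 open 59.7 grip 0.0 F [-0.4 -0.1 -0.2]
shift tool mm [-1.9  0.3 80.1] roll to [('19.3', 0.021)] tilt [-0.002 -0.001 -1.   ]
```

View pics/s7.png

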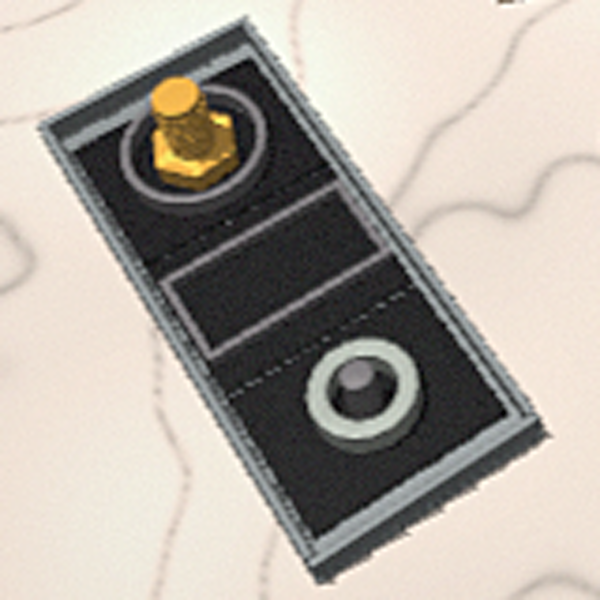

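Plug stands in the well ring (195,150); collar lies flat around the post (355,380). Now the notched block, gripped high enough that the tips stay above the slot walls.

```bash
python3 -m handwheel '[{"tx":-2,"ty":0,"tz":15,"roll":0.02},{"tx":0,"ty":0,"tz":20,"roll":0},{"tx":0,"ty":0,"tz":18,"roll":0},{"tx":0,"ty":0,"tz":14,"roll":0},{"tx":0,"ty":0,"tz":8,"roll":0},{"tx":0,"ty":0,"tz":2,"roll":0},{"tx":0,"ty":0,"tz":0,"roll":0},{"tx":0,"ty":0,"tz":0,"roll":0}]' 60 40
python3 -m handwheel '[{"tx":0,"ty":0,"tz":0,"roll":0},{"tx":0,"ty":0,"tz":0,"roll":0},{"tx":0,"ty":0,"tz":0,"roll":0},{"tx":0,"ty":0,"tz":0,"roll":0},{"tx":0,"ty":0,"tz":0,"roll":0},{"tx":0,"ty":0,"tz":0,"roll":0}]' 15 40
python3 -m handwheel '[{"tx":0,"ty":0,"tz":-4,"roll":0},{"tx":0,"ty":0,"tz":-8,"roll":0},{"tx":0,"ty":0,"tz":-8,"roll":0},{"tx":0,"ty":0,"tz":0,"roll":0},{"tx":0,"ty":0,"tz":0,"roll":0}]' 15 40
python3 - <<'E'
from h import *
p,d=optics.get_image('scene');p=p[130:230,320:440,::-1]
cv2.imwrite('pics/s8.png',cv2.resize(np.clip(p.astype(float)*1.5,0,255).astype(np.uint8),(600,500),interpolation=cv2.INTER_CUBIC))
E
```

```text
t: 23.02
tool_pos: [0.5895, 0.3447, -0.0198]
tool_rot: [1.82, 2.56, 0.002]
contact_force: [-0.3, 0.8, 0.8]
opening: 0.0595
grip_force: 0.0
t: 23.52
tool_pos: [0.5897, 0.3452, -0.0191]
tool_rot: [1.819, 2.56, 0.003]
contact_force: [-0.2, 0.2, 5.0]
opening: 0.029
grip_force: 40.7
t: 23.93
tool_pos: [0.5892, 0.3449, 0.0002]
tool_rot: [1.82, 2.56, 0.002]
contact_force: [0.1, -0.6, -2.2]
opening: 0.0292
grip_force: 39.9
```

View pics/s8.png

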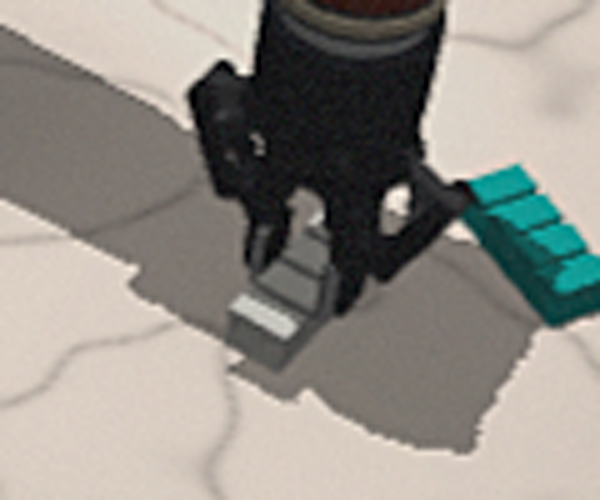

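```bash
python3 -m handwheel '[{"tx":0,"ty":0,"tz":-15,"roll":0},{"tx":0,"ty":0,"tz":-25,"roll":0},{"tx":0,"ty":0,"tz":-25,"roll":0},{"tx":0,"ty":0,"tz":-15,"roll":0},{"tx":-10,"ty":-4,"tz":0,"roll":0},{"tx":-20,"ty":-8,"tz":0,"roll":0},{"tx":-27,"ty":-10.8,"tz":0,"roll":0},{"tx":-27,"ty":-10.8,"tz":0,"roll":0},{"tx":-27,"ty":-10.8,"tz":0,"roll":0},{"tx":-27,"ty":-10.8,"tz":0,"roll":0},{"tx":-27,"ty":-10.8,"tz":0,"roll":0},{"tx":-27,"ty":-10.8,"tz":0,"roll":0}]' 15 40 >/dev/null
python3 -m handwheel '[{"tx":-27,"ty":-10.8,"tz":0,"roll":0},{"tx":-27,"ty":-10.8,"tz":0,"roll":0},{"tx":-27,"ty":-10.8,"tz":0,"roll":0},{"tx":-27,"ty":-10.8,"tz":0,"roll":0},{"tx":-27,"ty":-10.8,"tz":0,"roll":0},{"tx":-27,"ty":-10.8,"tz":0,"roll":0},{"tx":-27,"ty":-10.8,"tz":0,"roll":0},{"tx":-27,"ty":-10.8,"tz":0,"roll":0},{"tx":-27,"ty":-10.8,"tz":0,"roll":0},{"tx":-27,"ty":-10.8,"tz":0,"roll":0},{"tx":-20,"ty":-7,"tz":0,"roll":0},{"tx":-8,"ty":-3,"tz":0,"roll":0}]' 15 40 >/dev/null
python3 -m handwheel '[{"tx":0,"ty":0,"tz":0,"roll":0.064},{"tx":0,"ty":0,"tz":0,"roll":0.064},{"tx":0,"ty":0,"tz":0,"roll":0.064},{"tx":0,"ty":0,"tz":0,"roll":0.064},{"tx":0,"ty":0,"tz":0,"roll":0},{"tx":0,"ty":0,"tz":0,"roll":0}]' 15 40
python3 go.py 566 -182 20 4.5
```

```text
t: 26.48
tool_pos: [0.565, -0.1817, 0.0785]
tool_rot: [-2.129, -2.308, 0.001]
contact_force: [-0.0, 0.4, -1.8]
opening: 0.0291
grip_force: 39.9
t 26.4833 pos [ 565.  -181.7   78.5] psi 4.6 open 29.1 grip 39.9 F [-0.   0.4 -1.8]
shift tool mm [-0.5  1.  58.5] roll to [('4.5', 0.002)] tilt [-0.001  0.001 -1.   ]
```

```bash
python3 -m handwheel '[{"tx":-0.5,"ty":1,"tz":15,"roll":0},{"tx":0,"ty":0,"tz":22,"roll":0},{"tx":0,"ty":0,"tz":22,"roll":0},{"tx":0,"ty":0,"tz":10,"roll":0},{"tx":0,"ty":0,"tz":0,"roll":0},{"tx":0,"ty":0,"tz":0,"roll":0}]' 15 40
python3 - <<'E'
from h import *
p=optics.get_image('scene')[0][220:380,90:250,::-1]
cv2.imwrite('pics/s9.png',cv2.resize(np.clip(p.astype(float)*1.7,0,255).astype(np.uint8),(600,600),interpolation=cv2.INTER_CUBIC))
E
```

```text
t: 26.98
tool_pos: [0.5663, -0.1822, 0.0099]
tool_rot: [-2.13, -2.307, 0.001]
contact_force: [-0.3, -0.3, -1.0]
opening: 0.0288
grip_force: 39.9
```

View pics/s9.png

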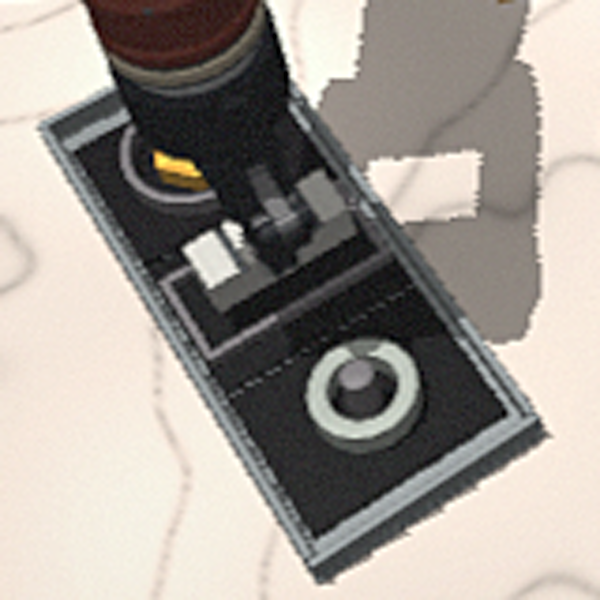

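The block hangs parallel to and over the slot: its ends at (210,265) and (345,205) fall inside the frame (170–385). Lowering.

```bash
python3 -m handwheel '[{"tx":0,"ty":0,"tz":6,"roll":0},{"tx":0,"ty":0,"tz":6,"roll":0},{"tx":0,"ty":0,"tz":4,"roll":0},{"tx":0,"ty":0,"tz":0,"roll":0},{"tx":0,"ty":0,"tz":0,"roll":0}]' 15 40
python3 -m handwheel '[{"tx":0,"ty":0,"tz":1.5,"roll":0},{"tx":0,"ty":0,"tz":1.5,"roll":0},{"tx":0,"ty":0,"tz":0,"roll":0},{"tx":0,"ty":0,"tz":0,"roll":0}]' 15 40
python3 -m handwheel '[{"tx":0,"ty":0,"tz":1,"roll":0},{"tx":0,"ty":0,"tz":0.5,"roll":0},{"tx":0,"ty":0,"tz":0,"roll":0},{"tx":0,"ty":0,"tz":0,"roll":0}]' 15 40
```

```text
t: 27.45
tool_pos: [0.5666, -0.1824, -0.006]
tool_rot: [-2.131, -2.307, 0.0]
contact_force: [0.5, 0.4, -2.0]
opening: 0.029
grip_force: 39.9
t: 27.78
tool_pos: [0.5668, -0.1826, -0.0086]
tool_rot: [-2.132, -2.307, 0.0]
contact_force: [0.4, 0.2, -1.7]
opening: 0.0293
grip_force: 39.9
t: 28.12
tool_pos: [0.5669, -0.1826, -0.0101]
tool_rot: [2.132, 2.307, 0.0]
contact_force: [0.8, 0.6, -2.1]
opening: 0.0286
grip_force: 39.9
```

```bash
python3 -m handwheel '[{"tx":0,"ty":0,"tz":1,"roll":0},{"tx":0,"ty":0,"tz":0,"roll":0},{"tx":0,"ty":0,"tz":0,"roll":0}]' 15 40
python3 -m handwheel '[{"tx":0,"ty":0,"tz":0,"roll":0},{"tx":0,"ty":0,"tz":0,"roll":0},{"tx":0,"ty":0,"tz":0,"roll":0},{"tx":0,"ty":0,"tz":0,"roll":0},{"tx":0,"ty":0,"tz":-10,"roll":0},{"tx":0,"ty":0,"tz":-20,"roll":0},{"tx":0,"ty":0,"tz":-30,"roll":0},{"tx":0,"ty":0,"tz":-30,"roll":0},{"tx":0,"ty":0,"tz":0,"roll":0}]' 55 40
python3 -m handwheel '[{"tx":25,"ty":0,"tz":-5,"roll":0},{"tx":25,"ty":0,"tz":-5,"roll":0},{"tx":25,"ty":0,"tz":-5,"roll":0},{"tx":25,"ty":0,"tz":-5,"roll":0},{"tx":25,"ty":0,"tz":-5,"roll":0},{"tx":25,"ty":0,"tz":-5,"roll":0},{"tx":25,"ty":0,"tz":-5,"roll":0},{"tx":25,"ty":0,"tz":-5,"roll":0},{"tx":0,"ty":0,"tz":0,"roll":0}]' 55 40
python3 - <<'E'
from h import *
p,d=optics.get_image('scene');W=cloud('scene',d.astype(float))*1000
for nm,c,r,z in(('plug',(471,-189),20,(60,75)),('collar',(660.5,-174.5),32,(22,33)),('block',(566,-182),46,(29,40))):
    m=(np.hypot(W[...,0]-c[0],W[...,1]-c[1])<r)&(W[...,2]>z[0])&(W[...,2]<z[1]);P=W[m]
    q=P[:,:2].astype(np.float32);print(nm,len(P),np.median(P[:,2]).round(1),cv2.minAreaRect(q))
p=p[100:380,90:400,::-1]
cv2.imwrite('pics/s10.png',cv2.resize(np.clip(p.astype(float)*1.5,0,255).astype(np.uint8),(660,596),interpolation=cv2.INTER_CUBIC))
E
```

```text
t: 28.37
tool_pos: [0.5669, -0.1826, -0.0101]
tool_rot: [-2.132, -2.307, 0.0]
contact_force: [-3.6, 1.6, 5.9]
opening: 0.0285
grip_force: 40.8
t: 29.12
tool_pos: [0.5715, -0.1847, 0.0873]
tool_rot: [2.123, 2.298, 0.006]
contact_force: [1.3, -1.0, 2.0]
opening: 0.055
grip_force: 0.0
t: 29.87
tool_pos: [0.5514, 0.0203, 0.1206]
tool_rot: [2.127, 2.311, 0.004]
contact_force: [0.5, -0.2, -0.4]
opening: 0.0554
grip_force: 0.0
plug 136 67.1 ((472.14031982421875, -190.54605102539062), (25.353647232055664, 24.93654441833496), 48.24162292480469)
collar 438 27.0 ((660.0629272460938, -175.15713500976562), (54.68935775756836, 54.8742561340332), 64.48808288574219)
block 589 34.1 ((566.1970825195312, -180.66064453125), (33.67327880859375, 80.50341796875), 4.006317615509033)
```

View pics/s10.png

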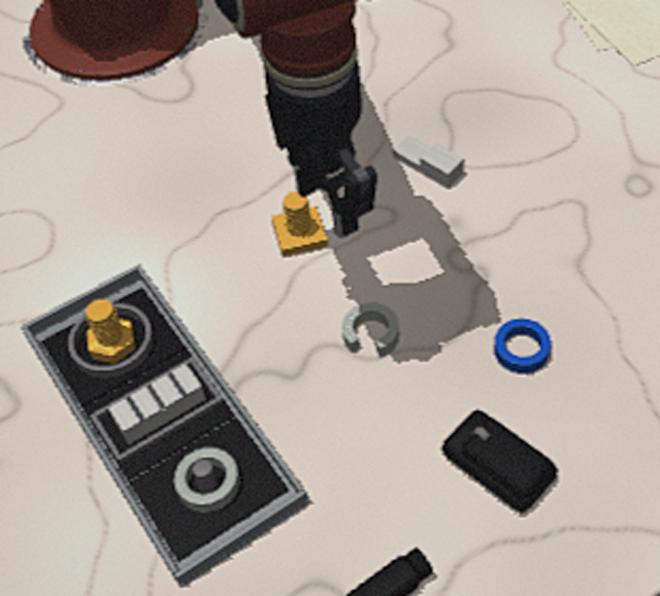

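The picture shows all three parts seated in their nests (plug (105,335), block (155,400), collar (205,480)), at the right heights and within 2 mm of centre. The look-alikes are in place and the arm is clear.

```bash
python3 -c "
from station import ctrl
print(ctrl.finish_job())"
```

```text
the job is handed in; nothing more can be done
None
```

The job is handed in at about 30 s of the 80 s allowed: the hex plug, unbroken collar and notched block each measured within about 2 mm of their nest centres at the right heights, and the three look-alikes were not touched (the hand-in returned no verdict).

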